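# Clip a bone blank on the inspection stage for its picture, then swing the clip clear

## Task

Square the bone blank up flush against the fence of the grey inspection stage, then swing the spring clip by its red knob over the blank until it is pressed home against its sprung stop (you feel the stop give a little; do not force it). Take the hand right away and leave the blank clipped for a count of three while the overhead camera takes its picture, then swing the clip back at least 45 degrees, clear of the blank, leaving the blank flush against the fence. Push gently and leave the wax tin, the bangle and the hone where they are.

Things in the scene. Friction and masses are not known exactly. Their poses are not given: they have to be found in the camera images.
- stage: grey plate fixed to the bench, 115 mm (x) by 230 mm (y) by 24 mm thick. Origin on the bench: the plate spans x -60 to +55 and y -120 to +110 mm in this frame, its rubber-faced top is at z = 24 mm. x points across the plate to the fence, y along the fence, z up. The aluminium fence is 7 mm high, y -42 to +42 mm, its face towards the blank at x = +15 mm
- stop_middle (a point): middle of the stop's setting range, 10 mm above the stage top (stage x 7, y 63 mm). A brass block up to 20 mm high there carries a rubber-tipped spring plunger facing stage -x that catches the clip's end. Its setting along x differs by up to 18 mm either way and is not given: feel for it. It gives from 2 N on and stiffens by 4 N per mm; over 12 N is too much
- spring_clip: pivot post fixed on the stage, with the clip that swings on it; origin on the vertical pivot axis at the stage top (stage x 0, y -85 mm). Screw head 29 mm above the stage top. A rigid steel bar 13 mm wide reaches 151 mm from the pivot, its top 25 mm above the stage top; its turned-down end meets the stop 148 mm from the pivot. A thin sprung leaf under the bar carries the foot
- clip_swing (a joint): clip angle, rad: 0 = bar parallel to the fence, pointing to stage +y, over the blank's middle; positive = counter-clockwise from above, swung to stage -x, off the blank (starts 0.9 to 1.2; end of travel 1.35). Swinging takes 1 to 2 N at the knob; the foot climbs the edge of a seated blank between about 0.3 and 0.2 (2 to 4 N), is on top below 0.19; the stop is met between -0.13 and 0.13
- clip_knob (a point): centre of the red knob on the bar: upright cylinder 14 mm in diameter and 36 mm tall, 115 mm out from the pivot; this point is half-way up it, 47 mm above the stage top; it moves only in the horizontal circle about the pivot
- clip_foot (a point): lowest point of the clip's foot, 85 mm out from the pivot, under the bar: a flat with turned-up edges, 39 mm by 16 mm, 8.5 mm above the stage top when free, so that it rides up onto the 10 mm high blank, which it then presses down with about 3 N
- blank: the bone blank, loose, pale squared piece 30 mm (x) by 60 mm (y) by 10 mm high, 50 g; origin at the centre of its underside; it starts on the stage 8 to 14 mm short of the fence and a little askew; flush home its centre is at stage x = 0
- blank_center (a point): centre of the bone blank, half-way up (5 mm above the stage top); axes as the blank: x across its 30 mm width, y along its 60 mm length
- wax_tin: bystander: open round tin of wax, 65 mm across, 22 mm high, on the bench in front of the stage; origin at the centre of its underside
- bangle_dark: bystander: black bangle 78 mm across, 12 mm high, lying on the bench; origin at the centre of its underside
- hone: bystander: dark slate slip stone 34 by 91 by 11 mm lying on the bench to the right of the stage; origin at the centre of its underside

How it is judged:
By the outcome, as a careful person would: the job done as asked, in the order asked, and still so for the second after the job is handed in, with the robot touching nothing.
It also fails if it takes over 72 s, if anything falls off the work surface, if the arm or the gripper's body presses on something with over 40 N, if the wrist force passes 120 N, or if a joint passes its speed limit or range.

## Robot

A 6-joint arm with a two-finger parallel gripper is mounted at the origin on a cart in front of the work surface, level with it; the furniture and walls round the work are solid. World frame = base frame: x ahead of the robot, y to its left, z up, the work surface at z = 0. Lengths are in m, angles in rad, forces in N, time in s.
With the tool pointing down it reaches from about 0.35 to 0.775 m from the base axis. Payload 7.3 kg.
Tool frame: the origin (TCP) lies at the centre of the arm's flange, where the gripper is bolted on; the fingertips stand 178 mm ahead of it and the grasp point (between the pads) lies 159 mm ahead of it; z points along the fingers, y is the line along which they close (so a half turn about z gives the same grasp; the last joint's range is limited). The gripper opens to 92 mm and grips with 3 to 60 N. Pads are 19 mm wide; open, the fingers measure 130 mm over their backs; the gripper's body (75 mm by 190 mm) begins 47 mm behind the grasp point.
Start: joints at [1.135, 0.342, 1.524, -0, 1.275, -0.146], TCP at [0.15, 0.503, 0.405] pointing down, gripper open.
Joint ranges: [-2.53, 2.53], [-0.77, 2.02], [0.04, 2.7], [-1, 4.14], [0.28, 2.66], [-3.11, 3.11]. Speed limits (rad/s): [2.57, 2.57, 3.14, 3.14, 3.14, 3.14].

## Interface

Orientations are given as [roll, pitch, yaw] about the fixed x, y, z axes, in that order (R = Rz(yaw) Ry(pitch) Rx(roll)).
In Python, from cell import telemetry, vision, ticket gives the robot as it stands.
- The arm moves only by the shell command python3 -m crank 'ROWS' [FORCE]. ROWS is JSON, a list of rows, each a list of 5 numbers: the gripper command: -1 is shut, 1 is fully open, values between are in proportion, then the shift along the tool's x, y, z in mm, then the turn about the tool's z in rad. In form: [[fingers, dx, dy, dz, roll], ...]. A call has 1 to 12 rows; each row is the pose to reach, as a shift and turn from the pose commanded when the call began, along the tool's axes at that moment; what a row does not reach only later rows make up. A row lasts 1/12 s, in which the tool goes at most 41.7 mm and 7.16 degrees, less where a joint would pass 70% of its speed; a pose out of reach is approached as far as the arm can. A call with a gripper value outside its range is refused whole. The fingers move at their own pace and stop on an object; FORCE is the grip in N (left out, the last holds). Time passes only in rows, so rows that repeat a pose let the fingers close. It gives the time, the measured TCP pose, the force, the opening and the grip force at its end, in the units of the state.
- telemetry.observe(): the state, without advancing time (a new reading comes with each control period).
- vision.read_camera(name): name is "side" or "top"; returns (picture, depth): 420x560x3 uint8, red, green, blue; 420x560 float32, m along the optical axis (not along the pixel's ray), 0 where there is no reading.
- vision.get_calibration(name): a dict with "camera_matrix" (3x3 intrinsics, pixels), "rvec" (rotation vector, rad) and "tvec" (3), from world to camera coordinates, as OpenCV has them. Camera axes: x right, y down, z forward; pixel columns grow to the right and rows downward; lengths in m; the calibration is good to about 2 mm. A picture is of the moment at which its call begins. get_calibration takes no time and is no camera call.
- ticket.hand_in(): hands the job in; it is judged then, once.
The state is a dict: "time": time; "qpos": joint angles; "qvel": joint speeds; "joint_efforts": joint torques, N m; "tool_pos": TCP position; "tool_rot": TCP orientation; "contact_force": force on the tool from outside, world axes, zero at the start; "torque": the same for the moment, N m; "opening": finger opening in m; "grip_force": force on a finger pad.
Only numpy, scipy, OpenCV 4.12 (cv2) and the standard library are available. Lean on these libraries where they do the work, as an engineer would, in place of code of your own. Each camera call takes 0.05 s, during which the arm holds its last target. There are 200 camera calls.

## Working session

There is one attempt and no reset: what is moved stays moved. The work goes in short steps, Python scripts to look and compute and a shell command to move; the robot and the scene stay as the last step left them, time stands still between calls to the robot, and variables do not carry over. Pictures are saved under pics/ and viewed, at most 10 in all, crops included, and the job is handed in when it is done.

```bash
mkdir -p pics
python3 - <<'E'
from cell import telemetry, vision
import cv2,numpy as np
print(telemetry.observe())
for n in("top","side"):
    p,d=vision.read_camera(n); cv2.imwrite(f"pics/{n}0.png",p[:,:,::-1]); np.savez(f"{n}0.npz",p=p,d=d)
    c=vision.get_calibration(n); R=cv2.Rodrigues(np.array(c["rvec"],float))[0]; print(n,c["camera_matrix"],R,-R.T@np.array(c["tvec"]).ravel())
E
```

```text
{'time': 0.0, 'qpos': array([ 1.13504174e+00,  3.42737496e-01,  1.52501606e+00,  3.66952165e-06,
        1.27539070e+00, -1.45997221e-01]), 'qvel': array([-1.11219886e-03, -9.81021477e-04, -4.66997872e-04,  8.17268706e-05,
       -3.24966422e-04,  8.98405270e-04]), 'joint_efforts': array([-5.28955716e-04, -4.31245065e+01, -2.44221389e+01,  7.17392145e-02,
        5.58249000e-02, -9.34702939e-05]), 'tool_pos': array([0.14992365, 0.5030011 , 0.40403741]), 'tool_rot': array([-3.14005806e+00, -2.29198120e-04,  2.85183404e+00]), 'contact_force': array([1.12033974, 0.115843  , 0.116962  ]), 'torque': array([-0.04009293, -0.01540565, -0.06320787]), 'grip_force': 0.0, 'opening': 0.09148457148076848}
top [[401.77241488   0.         284.58679475]
 [  0.         401.77241488 209.69160511]
 [  0.           0.           1.        ]] [[ 6.33050807e-05 -9.99999804e-01 -6.23627135e-04]
 [-9.98531741e-01 -2.94304108e-05 -5.41697523e-02]
 [ 5.41697233e-02  6.26140709e-04 -9.98531546e-01]] [0.39269125 0.21003079 0.9329942 ]
side [[459.70304679   0.         274.2784787 ]
 [  0.         459.70304679 210.35315849]
 [  0.           0.           1.        ]] [[ 0.9189569  -0.39395197  0.01789011]
 [-0.21057581 -0.5285477  -0.82237167]
 [ 0.33343071  0.7519569  -0.56866931]] [ 0.14123857 -0.44073566  0.57223074]
```

View pics/top0.png

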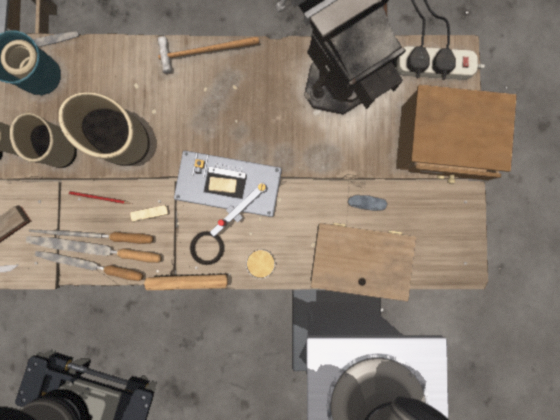

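View pics/side0.png

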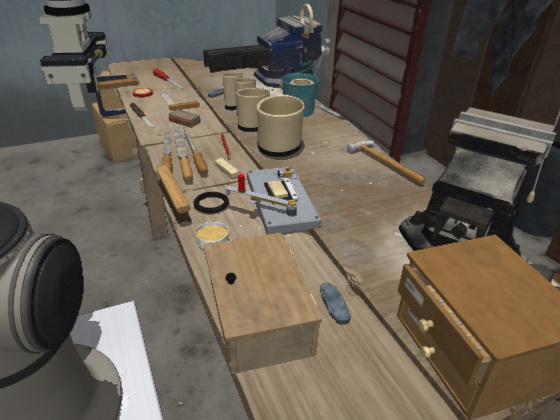

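The top view shows the stage at about (228,183), with its fence side up in the image. The pivot is at (262,188), the red knob at (221,223), the blank at (223,185), the bangle at (207,247) and the tin at (261,263).

```bash
cat > h.py <<'E'
import cv2,numpy as np
from cell import vision,telemetry
def cal(n):
    c=vision.get_calibration(n); R=cv2.Rodrigues(np.array(c["rvec"],float))[0]
    return np.array(c["camera_matrix"]),R,np.array(c["tvec"],float).ravel()
def ray(n,uv,z):
    K,R,t=cal(n); uv=np.atleast_2d(uv).astype(float)
    d=(R.T@np.linalg.inv(K)@np.c_[uv,np.ones(len(uv))].T).T; o=-R.T@t
    return o+d*((z-o[2])/d[:,2])[:,None]
def proj(n,X):
    K,R,t=cal(n); return cv2.projectPoints(np.atleast_2d(X).astype(float),cv2.Rodrigues(R)[0],t,K,None)[0][:,0]
def blob(m,box):
    k=np.zeros(m.shape,np.uint8); x0,y0,x1,y1=box; k[y0:y1,x0:x1]=m[y0:y1,x0:x1]
    cs=cv2.findContours(k,cv2.RETR_EXTERNAL,cv2.CHAIN_APPROX_NONE)[0]
    return max(cs,key=cv2.contourArea)
def red(p): 
    p=p.astype(int); return ((p[...,0]>120)&(p[...,1]<70)&(p[...,2]<70)).astype(np.uint8)
def cent(c):
    m=cv2.moments(c); return np.array([m['m10']/m['m00'],m['m01']/m['m00']])
E
python3 - <<'E'
from h import *
p=np.load("top0.npz")["p"]; d=np.load("top0.npz")["d"]
hsv=cv2.cvtColor(p,cv2.COLOR_RGB2HSV)
print(hsv[200,195],hsv[165,185],hsv[185,223],hsv[240,190+60],hsv[222,221])
# plate by hue bluish-grey
m=((hsv[...,0]>95)&(hsv[...,0]<130)&(hsv[...,1]>15)&(hsv[...,2]>90)).astype(np.uint8)
m=cv2.morphologyEx(m,cv2.MORPH_CLOSE,np.ones((5,5)))
c=blob(m,(165,140,295,225)); r=cv2.minAreaRect(c); b=cv2.boxPoints(r); print(r,b); print(ray("top",b,.024))
k=blob(red(p),(200,200,240,240)); print("knob",cent(k),cv2.contourArea(k),ray("top",cent(k),.024+.06))
s=p[140:270,165:295]; cv2.imwrite("pics/crop0.png",cv2.resize(s,None,fx=4.6,fy=4.6,interpolation=cv2.INTER_CUBIC)[:,:,::-1])
E
```

```text
[115   8 204] [120   7 189] [ 22  64 234] [ 15  58 177] [  1 161 238]Traceback (most recent call last):
  File "<stdin>", line 8, in <module>
  File "h.py", line 15, in blob
    return max(cs,key=cv2.contourArea)
ValueError: max() iterable argument is empty
```

```bash
sed -i 's/p\[...,0\]>120)&(p\[...,1\]<70)&(p\[...,2\]<70)/p[...,0]>120)\&(p[...,1]<115)\&(p[...,2]<115)\&(p[...,0]-p[...,1]>70)/' h.py
python3 - <<'E'
from h import *
p=np.load("top0.npz")["p"]; d=np.load("top0.npz")["d"]
hsv=cv2.cvtColor(p,cv2.COLOR_RGB2HSV)
s=p[140:270,165:295]; cv2.imwrite("pics/crop0.png",cv2.resize(s,None,fx=4.6,fy=4.6,interpolation=cv2.INTER_CUBIC)[:,:,::-1])
m=((hsv[...,1]<30)&(hsv[...,2]>120)).astype(np.uint8)
m=cv2.morphologyEx(m,cv2.MORPH_OPEN,np.ones((3,3)))
c=blob(m,(165,140,295,217)); h=cv2.convexHull(c); r=cv2.minAreaRect(c); b=cv2.boxPoints(r); print(r,b); w=ray("top",b,.024);print(w,np.linalg.norm(np.diff(w,axis=0),axis=1))
b=cv2.approxPolyDP(h,6,True)[:,0]; print(b,ray("top",b,.024))
k=blob(red(p),(200,200,240,240)); print("knob",cent(k),cv2.contourArea(k),ray("top",cent(k),.024+.06))
m=((hsv[...,0]<35)&(hsv[...,1]>40)&(hsv[...,2]>190)).astype(np.uint8)
c=blob(m,(203,170,245,200)); r=cv2.minAreaRect(c);print("blank",r,cv2.contourArea(c)); b=cv2.boxPoints(r);w=ray("top",b,.034);print(w,w.mean(0),np.linalg.norm(np.diff(w,axis=0),axis=1))
E
```

```text
((226.55406188964844, 186.6756591796875), (101.26976776123047, 58.0328369140625), 9.462322235107422) [[171.83786 206.97295]
 [181.37839 149.72972]
 [281.27026 166.37837]
 [271.72974 223.6216 ]]
[[0.4481684  0.466205   0.024     ]
 [0.57919012 0.44640477 0.024     ]
 [0.54086498 0.21816585 0.024     ]
 [0.41045266 0.23967605 0.024     ]] [0.1325094  0.23143427 0.13217436]
[[183 151]
 [280 167]
 [272 216]
 [226 216]
 [175 199]] [[0.57626026 0.44265904 0.024     ]
 [0.53943801 0.22105999 0.024     ]
 [0.42770019 0.23909518 0.024     ]
 [0.42769609 0.34324424 0.024     ]
 [0.46629604 0.45930419 0.024     ]]
knob [220.78703704 222.07407407] 18.0 [[0.41254322 0.34536447 0.084     ]]
blank ((222.0853729248047, 184.23170471191406), (25.840980529785156, 12.368331909179688), 6.34019136428833) 286.5
[[0.48813701 0.38145948 0.034     ]
 [0.51592839 0.37867104 0.034     ]
 [0.50946752 0.32080709 0.034     ]
 [0.48169873 0.3236905  0.034     ]] [0.49880791 0.35115703 0.034     ] [0.02793091 0.05822354 0.02791809]
```

View pics/crop0.png

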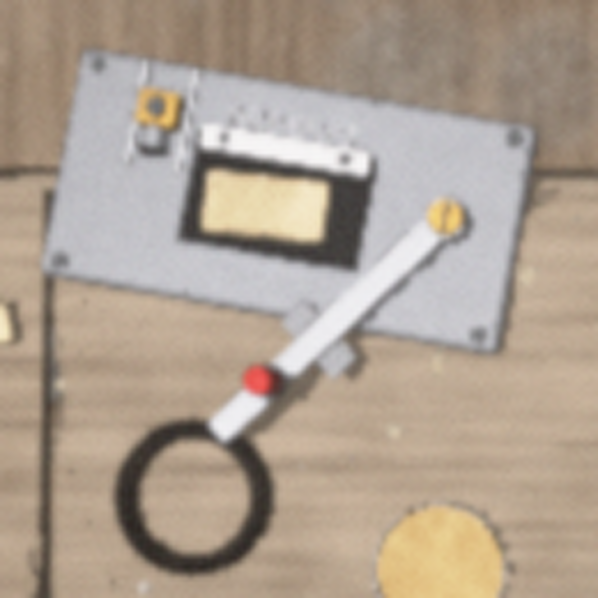

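The crop shows the plate corners at (85,50), (535,128), (497,350) and (45,272), and the pivot screw at (446,216). The knob is at (259,380) and the brass block at (158,107), with its plunger at (150,137). The blank spans roughly (200..330, 168..242).

```bash
cat >> h.py <<'E'
import os
def fitstage():
    px=np.array([[85,50],[535,128],[497,350],[45,272]])/4.6+[164.6,139.6]
    W=ray("top",px,.024)[:,:2]; S=np.array([[55,110],[55,-120],[-60,-120],[-60,110]])/1000
    wp=ray("top",np.array([[446,216]])/4.6+[164.6,139.6],.053)[:,:2]
    W=np.r_[W,wp];S=np.r_[S,[[0,-.085]]]
    a=W-W.mean(0);b=S-S.mean(0)
    th=np.arctan2((b[:,0]*a[:,1]-b[:,1]*a[:,0]).sum(),(a*b).sum())
    R=np.array([[np.cos(th),-np.sin(th)],[np.sin(th),np.cos(th)]]); t=W.mean(0)-R@S.mean(0)
    return R,t,th,(W-t)@R-S
E
python3 - <<'E'
from h import *
R,t,th,res=fitstage(); print(t,th,res*1000)
st=lambda w:(np.atleast_2d(w)[:,:2]-t)@R*1000
print("knob",st(ray("top",[220.787,222.074],.089)))
k=st(ray("top",[220.787,222.074],.089))[0]-[0,-85]; print(np.hypot(*k),np.arctan2(-k[0],k[1]))
print("blank",st([[0.48813701,0.38145948],[0.51592839,0.37867104],[0.50946752,0.32080709],[0.48169873,0.3236905]]))
f=np.array([[158,107],[150,140],[200,152],[370,178],[180,240],[358,268]])/4.6+[164.6,139.6]
print("block top",st(ray("top",f[0],.044)),"plunger",st(ray("top",f[1],.034)),"fence",st(ray("top",f[2:4],.031)))
for n,uv,z in(("bangle",[193,497],.012),("tin",[441,567],.022)): print(n,ray("top",np.array(uv)/4.6+[164.6,139.6],z),st(ray("top",np.array(uv)/4.6+[164.6,139.6],z)))
# side check
p=np.load("side0.npz")["p"]; k=blob(red(p),(225,165,260,205)); print("side knob",cent(k),cv2.boundingRect(k))
b=np.array([0,-.085])+.115*np.array([-np.sin(.95),np.cos(.95)])
for name,X in(("knob",np.r_[t+R@(k0/1000 if (k0:=st(ray("top",[220.787,222.074],.089))[0]) is not None else 0),.071]),): print(proj("side",X))
E
```

```text
[0.50607822 0.34457617] -0.17095588923678023 [[-1.29439528 -1.35876403]
 [-1.72653034  1.76181645]
 [ 1.65592629  1.40889424]
 [ 1.64435556 -2.21798612]
 [-0.27935623  0.40603946]]
knob [[-92.28509009 -15.94097262]]
115.26355501736059 0.9283695573821763
blank [[-23.95442151  33.29340772]
 [  3.90621398  35.27360727]
 [  7.38359539 -22.84598813]
 [-20.47093611 -24.72875898]]
block top [[29.16083132 62.90022225]] plunger [[13.80003339 66.22028384]] fence [[ 12.48394023  41.65931306]
 [ 14.04414338 -42.90095244]]
bangle [[0.35582954 0.38884512 0.012     ]] [[-155.58967057   18.06265407]]
tin [[0.32205506 0.26497087 0.022     ]] [[-167.79777216 -109.7516932 ]]
side knob [240.96536797 180.48051948] (238, 174, 7, 17)
[[241.38025709 181.80986449]]
```

```bash
cat >> h.py <<'E'
from scipy.spatial.transform import Rotation as Ro
def where(s=None):
    s=s or telemetry.observe(); R,t,th,_=fitstage(); p=s["tool_pos"]
    xy=(p[:2]-t)@R*1000; f=s["contact_force"]; fs=f[:2]@R
    print("t%.2f stage xy %s tip over stage %.1f yaw %.3f F stage %s open %.1f"%(s["time"],xy.round(1),(p[2]-.178-.024)*1000,s["tool_rot"][2]-th,np.r_[fs,f[2]].round(1),s["opening"]*1e3))
def goal(sx,sy,tip,yaw=np.pi):
    s=telemetry.observe(); R,t,th,_=fitstage(); w=np.r_[t+R@(np.array([sx,sy])/1000),tip/1000+.202]
    T=Ro.from_euler("xyz",s["tool_rot"]).as_matrix(); d=T.T@(w-s["tool_pos"])*1000
    dy=(yaw+th-s["tool_rot"][2]+np.pi)%(2*np.pi)-np.pi
    print("d",d.round(1),"roll",round(-dy,3),"target",w.round(3))
E
python3 -c "
from h import *
where();goal(-42,5,100);goal(-42,5,3.5)"
```

```text
t0.10 stage xy [-377.9   95.5] tip over stage 202.1 yaw 3.023 F stage [-0.4  0.5  1. ] open 92.2
d [-344.3  -49.9  102.1] roll -0.119 target [0.466 0.357 0.302]
d [-344.3  -49.8  198.6] roll -0.119 target [0.466 0.357 0.206]
```

```bash
python3 -m crank '[[-0.74,-40,-6,10,-0.02],[-0.74,-80,-12,22,-0.06],[-0.74,-115,-17,34,-0.119],[-0.74,-150,-22,45,-0.119],[-0.74,-185,-27,55,-0.119],[-0.74,-220,-32,65,-0.119],[-0.74,-255,-37,75,-0.119],[-0.74,-290,-42,86,-0.119],[-0.74,-325,-47,97,-0.119],[-0.74,-344,-50,102,-0.119],[-0.74,-344,-50,102,-0.119],[-0.74,-344,-50,102,-0.119]]'; python3 -c "
from h import *
where();goal(-42,5,3.5)
p,d=vision.read_camera('side');cv2.imwrite('pics/s1.png',cv2.resize(p[110:260,170:370],None,fx=3.5,fy=3.5)[:,:,::-1])"
```

```text
time: 1.1
tool_pos: [0.4659, 0.3562, 0.3018]
tool_rot: [-3.141, -0.002, 2.969]
contact_force: [0.2, 0.2, 0.1]
opening: 0.0163
grip_force: 0.0
t1.10 stage xy [-41.6   4.6] tip over stage 99.8 yaw 3.140 F stage [0.1 0.2 0.1] open 16.3
d [ 0.3  0.5 96.3] roll -0.002 target [0.466 0.357 0.206]
```

View pics/s1.png

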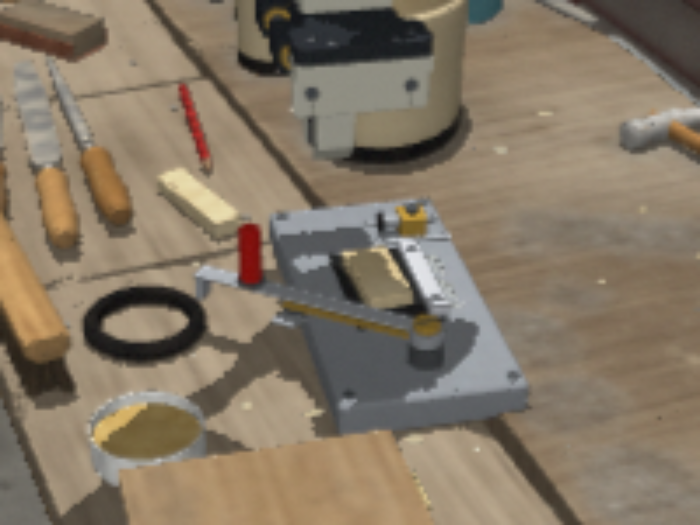

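The side view shows the gripper hovering above the stage at about (360,80). The clip is still swung out over the bench, and the blank lies in front of the fence.

```bash
python3 -m crank '[[-0.74,0,0,20,0],[-0.74,0,0,40,0],[-0.74,0,0,60,0],[-0.74,0,0,75,0],[-0.74,0,0,85,0],[-0.74,0,0,92,0],[-0.74,0,0,96,0],[-0.74,0,0,96,0],[-0.74,0,0,96,0]]'; python3 -c "
from h import *
where();goal(-30,5,3.5)
p,d=vision.read_camera('side');cv2.imwrite('pics/s2.png',cv2.resize(p[150:240,220:340],None,fx=6,fy=6)[:,:,::-1])"
```

```text
time: 1.9
tool_pos: [0.4654, 0.3572, 0.2074]
tool_rot: [3.141, 0.001, 2.971]
contact_force: [0.1, 0.2, 0.2]
opening: 0.0119
grip_force: 0.0
t1.90 stage xy [-42.2   5.5] tip over stage 5.4 yaw 3.142 F stage [0.1 0.2 0.2] open 11.9
d [-12.2  -0.5   1.9] roll 0.0 target [0.477 0.355 0.206]
```

View pics/s2.png

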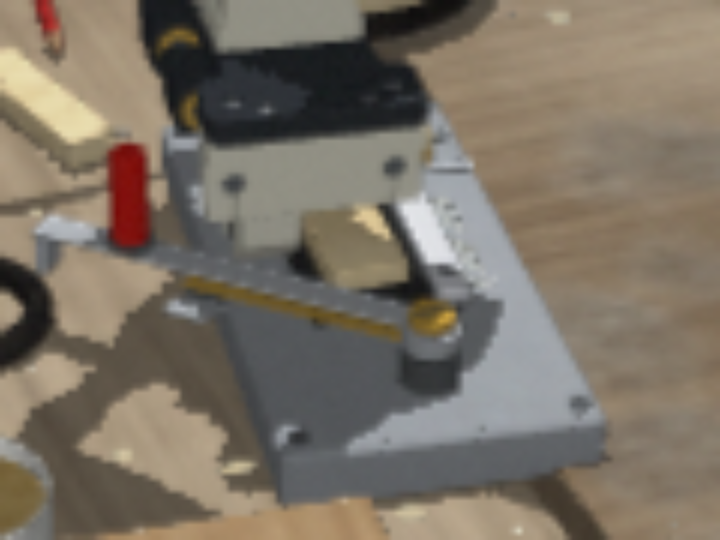

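The fingers stand just behind the blank at about (270,230), clear of the clip.

```bash
python3 -m crank '[[-0.74,0,0,2,0],[-0.74,-2,0,2,0],[-0.74,-4,0,2,0],[-0.74,-6,0,2,0],[-0.74,-8,0,2,0],[-0.74,-10,0,2,0],[-0.74,-11,0,2,0],[-0.74,-12,0,2,0],[-0.74,-13,0,2,0],[-0.74,-14,0,2,0],[-0.74,-14,0,2,0]]'; python3 -c "
from h import *
where()"; python3 -m crank '[[-0.74,-0.5,0,0,0],[-0.74,-1,0,0,0],[-0.74,-1.5,0,0,0],[-0.74,-1.5,0,0,0],[-0.74,-1.5,0,0,0]]'; python3 -c "
from h import *
where()"
```

```text
time: 2.87
tool_pos: [0.4794, 0.3545, 0.2047]
tool_rot: [3.141, 0.0, 2.971]
contact_force: [-0.2, 0.7, -1.5]
opening: 0.0122
grip_force: 0.0
t2.87 stage xy [-28.    5.2] tip over stage 2.7 yaw 3.142 F stage [-0.3  0.6 -1.5] open 12.2
time: 3.28
tool_pos: [0.4807, 0.3543, 0.2047]
tool_rot: [3.141, 0.0, 2.971]
contact_force: [-0.7, -0.6, 0.4]
opening: 0.0117
grip_force: 0.0
t3.28 stage xy [-26.6   5.3] tip over stage 2.7 yaw 3.142 F stage [-0.6 -0.7  0.4] open 11.7
```

```bash
python3 -m crank '[[-0.74,-0.5,0,0,0],[-0.74,-1,0,0,0],[-0.74,-1,0,0,0],[-0.74,-1,0,0,0]]'; python3 -c "
from h import *
where()"; python3 -m crank '[[-0.74,-0.5,0,0,0],[-0.74,-0.7,0,0,0],[-0.74,-0.7,0,0,0],[-0.74,-0.7,0,0,0]]'; python3 -c "
from h import *
where()"
```

```text
time: 3.62
tool_pos: [0.4812, 0.3543, 0.2047]
tool_rot: [-3.141, -0.001, 2.971]
contact_force: [-3.4, 1.6, 1.8]
opening: 0.012
grip_force: 2.1
t3.62 stage xy [-26.2   5.3] tip over stage 2.7 yaw 3.142 F stage [-3.7  1.   1.8] open 12.0
time: 3.95
tool_pos: [0.4815, 0.3543, 0.2047]
tool_rot: [-3.141, -0.002, 2.971]
contact_force: [-6.9, 3.5, 3.4]
opening: 0.0117
grip_force: 3.3
t3.95 stage xy [-25.9   5.4] tip over stage 2.7 yaw 3.142 F stage [-7.4  2.2  3.4] open 11.7
```

The push met firm resistance at x = -25.9, close to where flush was predicted, so the blank looks seated. Next I back off and go over the knob.

```bash
python3 -m crank '[[-0.74,4,0,0,0],[-0.74,10,0,0,0],[-0.74,14,0,0,0],[-0.74,14,0,-15,0],[-0.74,14,0,-40,0],[-0.74,14,0,-75,0],[-0.74,14,0,-90,0],[-0.74,14,0,-90,0]]'; python3 -c "
from h import *
where();goal(-92,-16,93,np.pi-.643)
p,d=vision.read_camera('top');k=blob(red(p),(200,200,240,240));print(cent(k))"
```

```text
time: 4.62
tool_pos: [0.4693, 0.3569, 0.2991]
tool_rot: [3.136, 0.007, 2.971]
contact_force: [0.3, -1.1, -0.1]
opening: 0.012
grip_force: 0.0
t4.62 stage xy [-38.4   5.9] tip over stage 97.1 yaw 3.142 F stage [ 0.5 -1.  -0.1] open 12.0
d [ 53.7 -21.9   3.6] roll 0.643 target [0.413 0.344 0.295]
[220.92753623 222.28985507]
```

```bash
python3 -m crank '[[0.2,10,-4,0,0.1],[0.2,20,-8,0,0.2],[0.2,30,-12,2,0.3],[0.2,40,-17,3,0.4],[0.2,50,-20,3,0.5],[0.2,54,-22,3,0.6],[0.2,54,-22,3,0.643],[0.2,54,-22,3,0.643],[0.2,54,-22,3,0.643]]'; python3 -c "
from h import *
where();goal(-92,-16,36,np.pi-.643)
p,d=vision.read_camera('side');cv2.imwrite('pics/s3.png',cv2.resize(p[130:240,190:340],None,fx=5,fy=5)[:,:,::-1])"
```

```text
time: 5.42
tool_pos: [0.4113, 0.3437, 0.2906]
tool_rot: [-3.14, -0.0, 2.33]
contact_force: [0.1, -0.2, -0.2]
opening: 0.055
grip_force: 0.0
t5.42 stage xy [-93.2 -17. ] tip over stage 88.6 yaw 2.500 F stage [ 0.1 -0.2 -0.2] open 55.0
d [-0.4  1.6 52.6] roll 0.002 target [0.413 0.344 0.238]
```

View pics/s3.png

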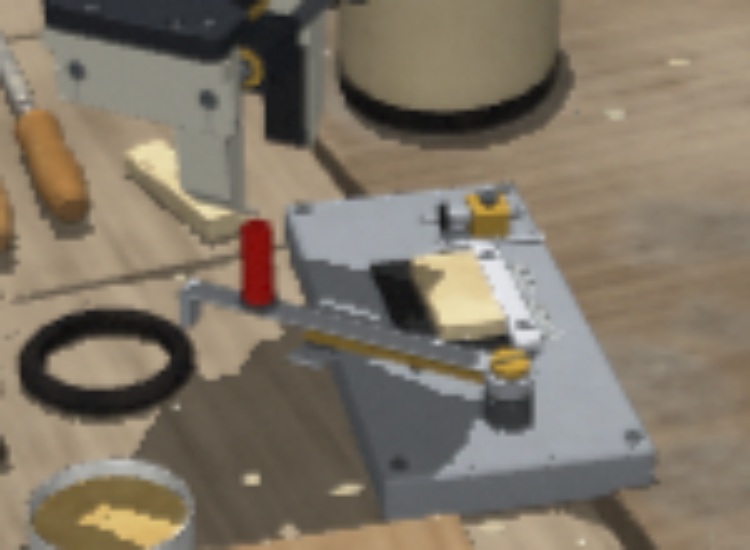

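The blank now lies flush on the fence at about (460,290). The two fingers at (210,170) and (290,100) straddle the red knob at (257,262).

```bash
python3 -m crank '[[0.2,0,1.6,15,0],[0.2,0,1.6,30,0],[0.2,0,1.6,43,0],[0.2,0,1.6,52,0],[-0.2,0,1.6,52,0],[-0.61,0,1.6,52,0],[-0.61,0,1.6,52,0],[-0.61,0,1.6,52,0],[-0.61,0,1.6,52,0],[-0.61,0,1.6,52,0]]'
cat > plan.py <<'E'
import sys
from h import *
# rows (from present pose) for knob angles given, about pivot; lead mm along tangent
def tgt(a,lead): 
    u=np.array([np.cos(a),np.sin(a)]); n=np.array([-np.sin(a),np.cos(a)])
    return np.array([0,-85])+115*n+lead*u
s=telemetry.observe(); where(s); R,t,th,_=fitstage(); T=Ro.from_euler("xyz",s["tool_rot"]).as_matrix()
lead=float(sys.argv[1])
for a in map(float,sys.argv[2:]):
    w=np.r_[t+R@(tgt(a,lead)/1000),.038+.200]; d=T.T@(w-s["tool_pos"])*1000
    r=-((np.pi/2+a+th-s["tool_rot"][2]+np.pi)%(2*np.pi)-np.pi)
    print(a,d.round(1),round(r,3))
E
python3 plan.py 2 .93 .85 .78 .71 .64 .57 .5 .43 .36 .3 .24
```

```text
time: 6.3
tool_pos: [0.4128, 0.3451, 0.2403]
tool_rot: [3.14, 0.0, 2.328]
contact_force: [-0.2, -0.3, 0.4]
opening: 0.0203
grip_force: 0.0
t6.30 stage xy [-92.  -15.4] tip over stage 38.3 yaw 2.499 F stage [-0.1 -0.4  0.4] open 20.3
0.93 [-0.3  1.2  2.3] -0.002
0.85 [-0.8 10.4  2.3] 0.078
0.78 [-1.9 18.3  2.3] 0.148
0.71 [-3.5 26.2  2.4] 0.218
0.64 [-5.6 34.   2.4] 0.288
0.57 [-8.3 41.6  2.4] 0.358
0.5 [-11.5  48.9   2.4] 0.428
0.43 [-15.3  56.1   2.4] 0.498
0.36 [-19.5  62.9   2.4] 0.568
0.3 [-23.5  68.6   2.4] 0.628
0.24 [-27.8  74.    2.4] 0.688
```

```bash
python3 -m crank '[[-0.61,0,3,0,0],[-0.61,-0.5,8,0,0.05],[-0.61,-1,13,0,0.1],[-0.61,-2,18,0,0.15],[-0.61,-3,23,0,0.19],[-0.61,-4,28,0,0.235],[-0.61,-5.5,33,0,0.28],[-0.61,-7,38,0,0.325],[-0.61,-9,43,0,0.37],[-0.61,-11,48,0,0.42],[-0.61,-13,53,0,0.465],[-0.61,-15,56,0,0.498]]'; python3 plan.py 3 .43 .36 .33 .3 .27 .24 .21 .18 .15 .12
```

```text
time: 7.3
tool_pos: [0.464, 0.3728, 0.2397]
tool_rot: [-3.141, -0.0, 1.828]
contact_force: [-0.9, 0.9, -0.1]
opening: 0.0174
grip_force: 0.7
t7.30 stage xy [-46.3  20.6] tip over stage 37.7 yaw 1.998 F stage [-1.   0.7 -0.1] open 17.4
0.43 [-0.3  1.   1.7] -0.002
0.36 [-0.8  9.1  1.7] 0.068
0.33 [-1.2 12.5  1.7] 0.098
0.3 [-1.6 15.9  1.7] 0.128
0.27 [-2.2 19.3  1.7] 0.158
0.24 [-2.9 22.7  1.7] 0.188
0.21 [-3.7 26.1  1.7] 0.218
0.18 [-4.6 29.4  1.7] 0.248
0.15 [-5.6 32.7  1.7] 0.278
0.12 [-6.6 36.   1.7] 0.308
```

```bash
python3 -m crank '[[-0.61,-0.2,3,0,0.015],[-0.61,-0.5,6,0,0.04],[-0.61,-0.8,9,0,0.068],[-0.61,-1.2,12.5,0,0.098],[-0.61,-1.6,15.5,0,0.125],[-0.61,-2,18,0,0.145],[-0.61,-2.5,20.5,0,0.168],[-0.61,-3,23,0,0.19],[-0.61,-3.5,25,0,0.21],[-0.61,-3.9,27,0,0.225],[-0.61,-4.2,28,0,0.235]]'; python3 plan.py 3 .19 .17 .15 .13 .11 .09 .07 .05 .03 0 -.03 -.06
```

```text
time: 8.22
tool_pos: [0.4922, 0.3757, 0.2397]
tool_rot: [3.141, -0.0, 1.593]
contact_force: [-2.8, 1.0, -0.1]
opening: 0.0178
grip_force: 1.3
t8.22 stage xy [-19.   28.3] tip over stage 37.7 yaw 1.764 F stage [-2.9  0.5 -0.1] open 17.8
0.19 [0.2 0.3 1.7] 0.004
0.17 [0.1 2.6 1.7] 0.024
0.15 [-0.1  4.9  1.7] 0.044
0.13 [-0.2  7.2  1.7] 0.064
0.11 [-0.5  9.4  1.7] 0.084
0.09 [-0.7 11.7  1.7] 0.104
0.07 [-1.1 14.   1.7] 0.124
0.05 [-1.4 16.3  1.7] 0.144
0.03 [-1.8 18.5  1.7] 0.164
0.0 [-2.5 21.9  1.7] 0.194
-0.03 [-3.3 25.3  1.7] 0.224
-0.06 [-4.2 28.6  1.7] 0.254
```

```bash
python3 -m crank '[[-0.61,0,1.5,0,0.015],[-0.61,0,3,0,0.03],[-0.61,-0.1,4.5,0,0.04],[-0.61,-0.2,6,0,0.055],[-0.61,-0.2,7,0,0.064],[-0.61,-0.2,7,0,0.064]]';  python3 plan.py 3 .13 .1; python3 -m crank '[[-0.61,-0.1,1.5,0,0.015],[-0.61,-0.2,3,0,0.026],[-0.61,-0.2,3,0,0.026],[-0.61,-0.2,3,0,0.026]]' ; python3 plan.py 3 .1 .08
```

```text
time: 8.72
tool_pos: [0.4992, 0.3755, 0.2397]
tool_rot: [3.141, 0.0, 1.53]
contact_force: [-1.7, 0.1, 0.7]
opening: 0.0181
grip_force: 0.8
t8.72 stage xy [-12.1  29.3] tip over stage 37.7 yaw 1.701 F stage [-1.7 -0.2  0.7] open 18.1
0.13 [0.1 0.2 1.7] 0.0
0.1 [-0.   3.6  1.7] 0.03
time: 9.05
tool_pos: [0.5021, 0.3752, 0.2398]
tool_rot: [3.141, -0.0, 1.505]
contact_force: [-1.0, -1.0, 0.1]
opening: 0.0174
grip_force: 0.6
t9.05 stage xy [-9.1 29.5] tip over stage 37.8 yaw 1.676 F stage [-0.8 -1.2  0.1] open 17.4
0.1 [0.2 0.6 1.8] 0.005
0.08 [0.1 2.9 1.8] 0.025
```

```bash
cat > ok.py <<'E'
from h import *
import sys
s=telemetry.observe(); where(s); T=Ro.from_euler("xyz",s["tool_rot"]).as_matrix(); f=(T.T@s["contact_force"])[1]; print("Fy tool",f.round(2)); sys.exit(abs(f)>float(sys.argv[1]))
E
python3 -m crank '[[-0.61,-0,1,0,0.008],[-0.61,0,2,0,0.017],[-0.61,0,2,0,0.017],[-0.61,0,2,0,0.017]]' >/dev/null; python3 ok.py 3 && python3 -m crank '[[-0.61,-0.1,1,0,0.008],[-0.61,-0.2,2,0,0.017],[-0.61,-0.2,2,0,0.017],[-0.61,-0.2,2,0,0.017]]'>/dev/null; python3 ok.py 3 && python3 -m crank '[[-0.61,-0.1,1,0,0.008],[-0.61,-0.2,2,0,0.017],[-0.61,-0.2,2,0,0.017],[-0.61,-0.2,2,0,0.017]]'>/dev/null; python3 ok.py 3 && python3 -m crank '[[-0.61,-0.1,1,0,0.008],[-0.61,-0.3,2,0,0.017],[-0.61,-0.3,2,0,0.017],[-0.61,-0.3,2,0,0.017]]'>/dev/null; python3 ok.py 3;python3 plan.py 3 0 -.03
```

```text
t9.38 stage xy [-7.3 29.7] tip over stage 37.8 yaw 1.659 F stage [-1.8 -1.   0.3] open 18.1
Fy tool -1.91
t9.38 stage xy [-7.3 29.7] tip over stage 37.8 yaw 1.659 F stage [-1.8 -1.   0.3] open 18.1
Fy tool -1.91
t9.38 stage xy [-7.3 29.7] tip over stage 37.8 yaw 1.659 F stage [-1.8 -1.   0.3] open 18.1
Fy tool -1.91
t9.38 stage xy [-7.3 29.7] tip over stage 37.8 yaw 1.659 F stage [-1.8 -1.   0.3] open 18.1
Fy tool -1.91
t9.38 stage xy [-7.3 29.7] tip over stage 37.8 yaw 1.659 F stage [-1.8 -1.   0.3] open 18.1
0.0 [-0.6 10.3  1.8] 0.088
-0.03 [-1.  13.7  1.8] 0.118False
False
False
False
```

```bash
sed -i 's/sys.exit(abs(f)>float(sys.argv\[1\]))/sys.exit(int(abs(f)>float(sys.argv[1])))/' ok.py
python3 -m crank '[[-0.61,-0.1,1,0,0.008],[-0.61,-0.1,2,0,0.017],[-0.61,-0.1,2,0,0.017],[-0.61,-0.1,2,0,0.017]]'>/dev/null; python3 ok.py 3 && python3 -m crank '[[-0.61,-0.1,1,0,0.008],[-0.61,-0.1,2,0,0.017],[-0.61,-0.1,2,0,0.017],[-0.61,-0.1,2,0,0.017]]'>/dev/null && python3 ok.py 3 && python3 -m crank '[[-0.61,-0.1,1,0,0.008],[-0.61,-0.1,2,0,0.017],[-0.61,-0.1,2,0,0.017],[-0.61,-0.1,2,0,0.017]]'>/dev/null && python3 ok.py 3 && python3 -m crank '[[-0.61,0,1,0,0.008],[-0.61,-0.1,2,0,0.017],[-0.61,-0.1,2,0,0.017],[-0.61,-0.1,2,0,0.017]]'>/dev/null && python3 ok.py 3;python3 plan.py 3 0 -.03
```

```text
t9.72 stage xy [-5.2 29.8] tip over stage 37.7 yaw 1.642 F stage [-1.9 -1.2  0.4] open 17.6
Fy tool -2.0
t10.05 stage xy [-3.2 29.8] tip over stage 37.7 yaw 1.625 F stage [-2.2 -1.3  0.3] open 17.9
Fy tool -2.24
t10.38 stage xy [-1.2 29.9] tip over stage 37.7 yaw 1.608 F stage [-1.5 -1.6  0.1] open 17.7
Fy tool -1.51
t10.72 stage xy [ 0.8 29.8] tip over stage 37.7 yaw 1.591 F stage [-2.5 -1.2  0.1] open 18.1
Fy tool -2.48
t10.72 stage xy [ 0.8 29.8] tip over stage 37.7 yaw 1.591 F stage [-2.5 -1.2  0.1] open 18.1
0.0 [0.1 2.2 1.7] 0.02
-0.03 [-0.1  5.7  1.7] 0.05
```

```bash
python3 -m crank '[[-0.61,0,1,0,0.009],[-0.61,0,1.5,0,0.013],[-0.61,0,1.5,0,0.013],[-0.61,0,1.5,0,0.013]]'>/dev/null; python3 ok.py 3.5 && python3 -m crank '[[-0.61,0,1,0,0.009],[-0.61,0,1.5,0,0.013],[-0.61,0,1.5,0,0.013],[-0.61,0,1.5,0,0.013]]'>/dev/null && python3 ok.py 3.5 && python3 -m crank '[[-0.61,0,1,0,0.009],[-0.61,0,1.5,0,0.013],[-0.61,0,1.5,0,0.013],[-0.61,0,1.5,0,0.013]]'>/dev/null && python3 ok.py 3.5 && python3 -m crank '[[-0.61,0,1,0,0.009],[-0.61,-0.1,1.5,0,0.013],[-0.61,-0.1,1.5,0,0.013],[-0.61,-0.1,1.5,0,0.013]]'>/dev/null && python3 ok.py 3.5;python3 plan.py 3 -.03 -.06 -.09
```

```text
t11.05 stage xy [ 1.9 29.9] tip over stage 37.7 yaw 1.578 F stage [-5.1 -1.6  2.2] open 18.2
Fy tool -5.14
t11.05 stage xy [ 1.9 29.9] tip over stage 37.7 yaw 1.578 F stage [-5.1 -1.6  2.2] open 18.2
-0.03 [-0.   4.6  1.7] 0.037
-0.06 [-0.3  8.   1.7] 0.067
-0.09 [-0.7 11.5  1.7] 0.097
```

```bash
python3 -m crank '[[-0.61,0,0.3,0,0],[-0.61,0,0.6,0,0],[-0.61,0,0.6,0,0],[-0.61,0,0.6,0,0]]'>/dev/null; python3 ok.py 7.5 && python3 -m crank '[[-0.61,0,0.2,0,0],[-0.61,0,0.4,0,0],[-0.61,0,0.4,0,0],[-0.61,0,0.4,0,0]]'>/dev/null && python3 ok.py 7
```

```text
t11.38 stage xy [ 2.2 29.9] tip over stage 37.7 yaw 1.578 F stage [-6.7 -1.6  2.4] open 18.2
Fy tool -6.69
t11.72 stage xy [ 2.4 29.9] tip over stage 37.6 yaw 1.578 F stage [-7.4 -1.2  3. ] open 18.2
Fy tool -7.43
```

```bash
python3 -m crank '[[-0.61,0,0.3,0,0],[-0.61,0,0.5,0,0],[-0.61,0,0.5,0,0],[-0.61,0,0.5,0,0]]'>/dev/null; python3 ok.py 7; python3 -m crank '[[-0.61,0,-0.7,0,0],[-0.61,0,-1.4,0,0],[-0.61,0,-2.1,0,0],[-0.61,0,-2.8,0,0],[-0.61,0,-2.8,0,0],[-0.61,0,-2.8,0,0]]'>/dev/null;python3 ok.py 7
```

```text
t12.05 stage xy [ 2.7 30. ] tip over stage 37.6 yaw 1.578 F stage [-9.  -1.7  3.4] open 17.5
Fy tool -8.98
t12.55 stage xy [ 1.3 30. ] tip over stage 38.0 yaw 1.578 F stage [ 0.1 -0.1 -1.1] open 18.0
Fy tool 0.12
```

```bash
python3 -m crank '[[-0.3,0,0,0,0],[0,0,0,0,0],[0,0,0,0,0],[0,0,0,0,0],[0,0,0,-15,0],[0,0,0,-40,0],[0,0,0,-70,0],[0,0,0,-90,0],[0,0,-35,-100,0],[0,0,-70,-100,0],[0,0,-105,-100,0],[0,0,-140,-100,0]]'; python3 -c "
from h import *
where()
p,d=vision.read_camera('top');np.savez('t2.npz',p=p);k=blob(red(p),(190,150,260,240));print(cent(k))
R,t,th,_=fitstage();q=((ray('top',cent(k),.089)[0,:2]-t)@R*1000);print(q,np.arctan2(-q[0],q[1]+85))
cv2.imwrite('pics/t2.png',cv2.resize(p[140:270,165:295],None,fx=4.6,fy=4.6,interpolation=cv2.INTER_CUBIC)[:,:,::-1])"
```

```text
time: 13.55
tool_pos: [0.3725, 0.3966, 0.3401]
tool_rot: [3.141, -0.001, 1.406]
contact_force: [-0.2, 0.7, 0.2]
opening: 0.0458
grip_force: 0.0
t13.55 stage xy [-140.5   28.5] tip over stage 138.1 yaw 1.577 F stage [-0.3  0.6  0.2] open 45.8
[207.75833333 175.5       ]
[-0.12473898 28.78515947] 0.0010962670856699218
```

View pics/t2.png

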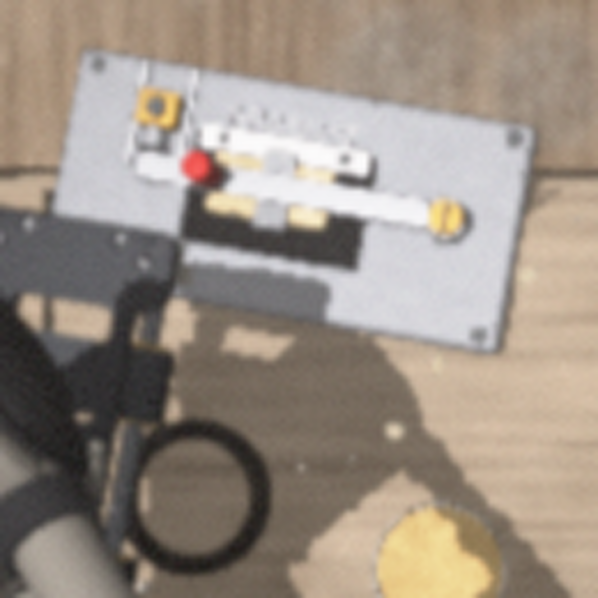

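The clip lies over the blank with the knob at crop (198,165), and its end rests against the plunger at (150,145). The blank is flush on the fence and the hand is off to the lower left. Next I hold for more than 4 s.

```bash
R='x'; 
python3 -m crank '[[0,0,0,0,0],[0,0,0,0,0],[0,0,0,0,0],[0,0,0,0,0],[0,0,0,0,0],[0,0,0,0,0],[0,0,0,0,0],[0,0,0,0,0],[0,0,0,0,0],[0,0,0,0,0],[0,0,0,0,0],[0,0,0,0,0]]'|head -1
python3 -m crank '[[0,0,0,0,0],[0,0,0,0,0],[0,0,0,0,0],[0,0,0,0,0],[0,0,0,0,0],[0,0,0,0,0],[0,0,0,0,0],[0,0,0,0,0],[0,0,0,0,0],[0,0,0,0,0],[0,0,0,0,0],[0,0,0,0,0]]'|head -1
python3 -m crank '[[0,0,0,0,0],[0,0,0,0,0],[0,0,0,0,0],[0,0,0,0,0],[0,0,0,0,0],[0,0,0,0,0],[0,0,0,0,0],[0,0,0,0,0],[0,0,0,0,0],[0,0,0,0,0],[0,0,0,0,0],[0,0,0,0,0]]'|head -1
python3 -m crank '[[0,0,0,0,0],[0,0,0,0,0],[0,0,0,0,0],[0,0,0,0,0],[0,0,0,0,0],[0,0,0,0,0],[0,0,0,0,0],[0,0,0,0,0],[0,0,0,0,0],[0,0,0,0,0],[0,0,0,0,0],[0,0,0,0,0]]'|head -1
python3 -c "
from h import *
where();goal(0,29,60,1.571);goal(0,29,38,1.571)"
```

```text
time: 14.6
time: 15.6
time: 16.6
time: 17.6
t17.60 stage xy [-139.2   28.9] tip over stage 137.7 yaw 1.578 F stage [-0.1 -0.6 -0.4] open 46.1
d [ -0.9 139.2  77.7] roll 0.007 target [0.511 0.373 0.262]
d [ -0.9 139.2  99.7] roll 0.007 target [0.511 0.373 0.24 ]
```

```bash
python3 -m crank '[[0,0,35,0,0],[0,0,70,0,0],[0,0,105,0,0],[0,0,130,5,0],[0,0,139,20,0],[0,0,139,40,0],[0,0,139,60,0],[0,0,139,80,0],[0,0,139,95,0],[0,0,139,99,0],[-0.4,0,139,99,0],[-0.61,0,139,99,0]]' && python3 -m crank '[[-0.61,0,0,0,0],[-0.61,0,0,0,0],[-0.61,0,0,0,0],[-0.61,0,0,0,0]]' ; python3 plan.py -3 0 .05 .1 .15 .2 .25 .3 .35 .4 .45 .5
```

```text
time: 18.6
tool_pos: [0.5108, 0.3743, 0.241]
tool_rot: [3.142, -0.0, 1.407]
contact_force: [-0.2, 0.3, -0.3]
opening: 0.0369
grip_force: 0.0
time: 18.93
tool_pos: [0.5111, 0.3741, 0.2415]
tool_rot: [3.141, -0.001, 1.407]
contact_force: [-0.5, 1.1, -1.0]
opening: 0.0185
grip_force: 0.0
t18.93 stage xy [-0.1 30. ] tip over stage 39.5 yaw 1.578 F stage [-0.7  1.  -1. ] open 18.5
0.0 [ 0.1 -2.9  3.5] 0.007
0.05 [-0.2 -8.7  3.5] -0.043
0.1 [ -0.7 -14.4   3.5] -0.093
0.15 [ -1.6 -20.1   3.5] -0.143
0.2 [ -2.7 -25.7   3.5] -0.193
0.25 [ -4.1 -31.3   3.5] -0.243
0.3 [ -5.7 -36.8   3.5] -0.293
0.35 [ -7.7 -42.2   3.5] -0.343
0.4 [ -9.9 -47.5   3.5] -0.393
0.45 [-12.3 -52.7   3.4] -0.443
0.5 [-15.1 -57.8   3.4] -0.493
```

```bash
python3 -m crank '[[-0.61,0,-3,0,0],[-0.61,-0.1,-6,0,-0.02],[-0.61,-0.2,-8.7,0,-0.043],[-0.61,-0.4,-11.5,0,-0.068],[-0.61,-0.7,-14.4,0,-0.093],[-0.61,-1.1,-17.2,0,-0.118],[-0.61,-1.6,-20.1,0,-0.143],[-0.61,-2.1,-22.9,0,-0.168],[-0.61,-2.7,-25.7,0,-0.193],[-0.61,-3.4,-28.5,0,-0.218],[-0.61,-4.1,-31.3,0,-0.243],[-0.61,-5.7,-36.8,0,-0.293]]'; python3 plan.py -3 .3 .4 .5 .6 .7 .8 .9 .95 1.0
```

```text
time: 19.93
tool_pos: [0.4737, 0.3745, 0.2407]
tool_rot: [3.141, -0.0, 1.702]
contact_force: [2.1, 0.7, 1.1]
opening: 0.0181
grip_force: 1.0
t19.93 stage xy [-37.   23.9] tip over stage 38.7 yaw 1.873 F stage [1.9 1.  1.1] open 18.1
0.3 [-0.   0.2  2.7] 0.002
0.4 [ -0.9 -11.3   2.7] -0.098
0.5 [ -2.8 -22.6   2.6] -0.198
0.6 [ -6.  -33.7   2.6] -0.298
0.7 [-10.2 -44.4   2.6] -0.398
0.8 [-15.4 -54.6   2.6] -0.498
0.9 [-21.6 -64.3   2.6] -0.598
0.95 [-25.1 -68.9   2.6] -0.648
1.0 [-28.8 -73.3   2.6] -0.698
```

```bash
python3 -m crank '[[-0.61,-0.3,-5.5,0,-0.045],[-0.61,-0.9,-11.3,0,-0.098],[-0.61,-1.8,-17,0,-0.148],[-0.61,-2.8,-22.6,0,-0.198],[-0.61,-4.3,-28.2,0,-0.248],[-0.61,-6,-33.7,0,-0.298],[-0.61,-8,-39,0,-0.348],[-0.61,-10.2,-44.4,0,-0.398],[-0.61,-12.7,-49.5,0,-0.448],[-0.61,-15.4,-54.6,0,-0.498],[-0.61,-18.5,-59.5,0,-0.548],[-0.61,-21.6,-64.3,0,-0.598]]'; python3 -m crank '[[-0.61,-1.7,-2.4,0,-0.025],[-0.61,-1.7,0,0,-0.025],[-0.3,-1.7,1,0,-0.025],[0.1,-1.7,1,0,-0.025],[0.1,-1.7,1,0,-0.025],[0.1,-1.7,1,-15,-0.025],[0.1,-1.7,1,-40,-0.025],[0.1,-1.7,1,-70,-0.025],[0.1,-1.7,1,-100,-0.025],[0.1,-1.7,-30,-110,-0.025],[0.1,-1.7,-60,-110,-0.025],[0.1,-1.7,-80,-110,-0.025]]'; python3 -c "
from h import *
where()
p,d=vision.read_camera('top');k=blob(red(p),(190,150,260,240));print(cent(k))
R,t,th,_=fitstage();q=((ray('top',cent(k),.089)[0,:2]-t)@R*1000);print(q,np.arctan2(-q[0],q[1]+85))
cv2.imwrite('pics/t3.png',cv2.resize(p[140:270,165:295],None,fx=4.6,fy=4.6,interpolation=cv2.INTER_CUBIC)[:,:,::-1])"
```

```text
time: 20.93
tool_pos: [0.4121, 0.3444, 0.2404]
tool_rot: [-3.14, -0.0, 2.302]
contact_force: [1.6, 0.3, -0.1]
opening: 0.0178
grip_force: 0.7
time: 21.93
tool_pos: [0.3525, 0.2892, 0.3513]
tool_rot: [-3.142, 0.0, 2.323]
contact_force: [0.3, 0.2, -0.6]
opening: 0.0503
grip_force: 0.0
t21.93 stage xy [-142.   -80.7] tip over stage 149.3 yaw 2.494 F stage [ 0.2  0.3 -0.6] open 50.3Traceback (most recent call last):
  File "<string>", line 4, in <module>
    p,d=vision.read_camera('top');k=blob(red(p),(190,150,260,240));print(cent(k))
                                    ~~~~^^^^^^^^^^^^^^^^^^^^^^^^^^
  File "h.py", line 15, in blob
    return max(cs,key=cv2.contourArea)
ValueError: max() iterable argument is empty
```

```bash
python3 -c "
from h import *
p,d=vision.read_camera('top');np.savez('t3.npz',p=p)
a=cv2.resize(p[145:225,170:290],None,fx=4.5,fy=4.5,interpolation=cv2.INTER_CUBIC)[:300]
q,d=vision.read_camera('side'); b=cv2.resize(q[150:240,200:340],(540,347),interpolation=cv2.INTER_CUBIC)[:300]
cv2.imwrite('pics/t3.png',np.vstack([a,b])[:,:,::-1])
R,t,th,_=fitstage()
for f in('t2.npz','t3.npz'):
  x=np.load(f)['p']; hsv=cv2.cvtColor(x,cv2.COLOR_RGB2HSV)
  m=((hsv[...,0]<35)&(hsv[...,1]>40)&(hsv[...,2]>190)).astype(np.uint8)
  c=blob(m,(203,170,245,200));w=ray('top',cv2.boxPoints(cv2.minAreaRect(c)),.034)[:,:2];print(((w-t)@R*1000).round(1))
k=blob(red(q),(200,150,300,215));print(cent(k))"
```

```text
[[-14.3  32.5]
 [ -6.5  32.6]
 [ -6.4  11.5]
 [-14.1  11.4]]
[[-13.8  33.7]
 [ 13.7  33.8]
 [ 13.1 -24.7]
 [-14.4 -24.7]]
[240.49249249 181.67867868]
```

View pics/t3.png

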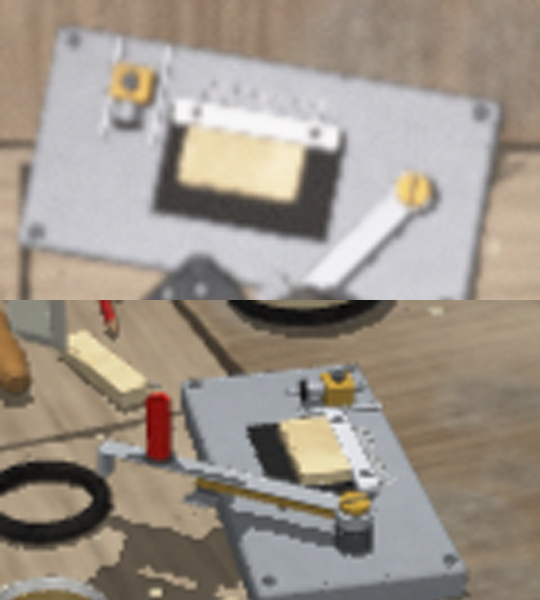

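Both views show the blank at about (240,160) in the upper panel, still against the fence. The clip is swung well clear, with its knob at (158,430) in the lower panel. There is plenty of time, so I will confirm the fit with one gentle touch, as before.

```bash
python3 -c "
from h import *
where();goal(-41,5,100)"
```

```text
t22.08 stage xy [-141.1  -79.9] tip over stage 149.1 yaw 2.493 F stage [ 0.2 -0.6  0.4] open 50.5
d [-28.5 128.2  49.1] roll -0.648 target [0.467 0.356 0.302]
```

```bash
python3 -m crank '[[-0.74,-5,24,0,-0.1],[-0.74,-10,48,5,-0.2],[-0.74,-15,70,10,-0.3],[-0.74,-20,92,20,-0.4],[-0.74,-25,112,30,-0.5],[-0.74,-28,128,40,-0.6],[-0.74,-28.5,128,49,-0.648],[-0.74,-28.5,128,49,-0.648],[-0.74,-28.5,128,49,-0.648],[-0.74,-28.5,128,49,-0.648]]'; python3 -c "
from h import *
where();goal(-41,5,2.8);goal(-29,5,2.8)"
```

```text
time: 22.92
tool_pos: [0.4672, 0.3571, 0.302]
tool_rot: [3.141, 0.0, 2.969]
contact_force: [1.0, 0.5, -0.2]
opening: 0.0118
grip_force: 0.0
t22.92 stage xy [-40.4   5.8] tip over stage 100.0 yaw 3.140 F stage [ 0.8  0.7 -0.2] open 11.8
d [ 0.6 -0.8 97.2] roll -0.001 target [0.467 0.356 0.205]
d [-11.4  -0.8  97.2] roll -0.001 target [0.478 0.354 0.205]
```

```bash
python3 -m crank '[[-0.74,1,0,20,0],[-0.74,1,0,45,0],[-0.74,1,0,65,0],[-0.74,1,0,82,0],[-0.74,1,0,92,0],[-0.74,1,0,97,0],[-0.74,-2,0,97,0],[-0.74,-5,0,97,0],[-0.74,-8,0,97,0],[-0.74,-11,0,97,0],[-0.74,-12,0,97,0],[-0.74,-12,0,97,0]]' >/dev/null; python3 -c "
from h import *
where()"; python3 -m crank '[[-0.74,-0.5,0,0,0],[-0.74,-1,0,0,0],[-0.74,-1,0,0,0],[-0.74,-1,0,0,0]]'>/dev/null; python3 -c "
from h import *
where()";python3 -m crank '[[-0.74,-0.5,0,0,0],[-0.74,-0.8,0,0,0],[-0.74,-0.8,0,0,0],[-0.74,-0.8,0,0,0]]'>/dev/null; python3 -c "
from h import *
where()"
```

```text
t23.92 stage xy [-28.    5.5] tip over stage 3.3 yaw 3.141 F stage [-0.1  0.8  0.9] open 11.6
t24.25 stage xy [-27.6   5.5] tip over stage 2.7 yaw 3.142 F stage [-0.5  0.5 -0.5] open 11.8
t24.58 stage xy [-26.7   5.5] tip over stage 2.7 yaw 3.142 F stage [-0.3  0.9  0.6] open 11.8
```

```bash
python3 -m crank '[[-0.74,-0.3,0,0,0],[-0.74,-0.6,0,0,0],[-0.74,-0.6,0,0,0],[-0.74,-0.6,0,0,0]]'>/dev/null; python3 -c "
from h import *
where()"; python3 -m crank '[[-0.74,-0.3,0,0,0],[-0.74,-0.4,0,0,0],[-0.74,-0.4,0,0,0],[-0.74,-0.4,0,0,0]]'>/dev/null; python3 -c "
from h import *
where()"
```

```text
t24.92 stage xy [-26.3   5.5] tip over stage 2.7 yaw 3.142 F stage [-1.5  0.   0.1] open 11.8
t25.25 stage xy [-26.1   5.5] tip over stage 2.7 yaw 3.142 F stage [-4.1  1.1  1.8] open 11.7
```

```bash
python3 -m crank '[[-0.74,2,0,0,0],[-0.74,6,0,0,0],[-0.74,11,0,0,0],[-0.74,14,0,0,0],[-0.74,14,0,-10,0],[-0.74,14,0,-35,0],[-0.74,14,0,-65,0],[-0.74,14,0,-95,0],[-0.74,14,0,-130,0],[-0.74,14,0,-150,0],[-0.74,14,0,-150,0],[-0.74,14,0,-150,0]]' && python3 -c "
from h import *
where()
p,d=vision.read_camera('side')
k=blob(red(p),(200,150,300,215));print(cent(k))
cv2.imwrite('pics/s9.png',cv2.resize(p[150:260,190:340],None,fx=5,fy=5,interpolation=cv2.INTER_CUBIC)[:,:,::-1])"
```

```text
time: 26.25
tool_pos: [0.4679, 0.3568, 0.3568]
tool_rot: [3.139, 0.003, 2.971]
contact_force: [-0.2, 0.3, -0.4]
opening: 0.0121
grip_force: 0.0
t26.25 stage xy [-39.7   5.5] tip over stage 154.8 yaw 3.142 F stage [-0.3  0.2 -0.4] open 12.1
[240.41304348 182.97463768]
```

View pics/s9.png

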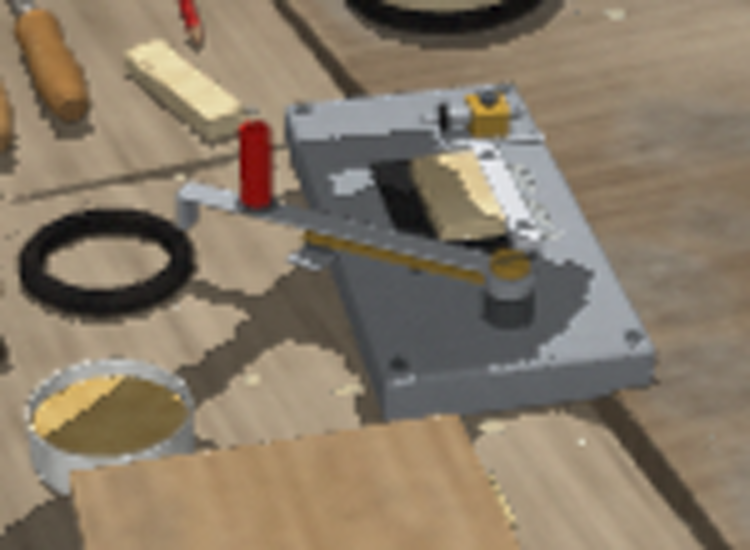

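The blank is flush on the fence at about (460,195), the clip is clear with its knob at (256,165), and the tin and bangle have not moved.

```bash
python3 -c "
from cell import ticket
print(ticket.hand_in())"
```

```text
the job is handed in; nothing more can be done
None
```

The job is handed in at about 26 s: I squared the blank flush, pressed the clip home (about 9 N at the knob, an estimated 5 N at the stop), left it clipped for about 5 s with the hand away, and swung it back to about 53°; a light touch then confirmed the blank was still flush, and I never touched the tin, bangle or hone.

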